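# Register a glazed tile in the printing jig and close the stencil on it

## Task

Get the tile ready for printing: take the mallet by its handle and nudge the tile with the mallet's head until it sits flush against both metal strips of the jig's corner, without the gripper touching the tile, because its glaze is not fired yet. Then lay the mallet back on the bench beside the jig, clear of it, and gently swing the hinged stencil frame fully down over the tile. Leave the jar, the cup and the tin where they stand.

Things in the scene. Friction and masses are not known exactly. Their poses are not given: they have to be found in the camera images.
- jig: Wooden board of the tile printing jig, 250 (x) x 240 (y) x 18 mm thick, screwed to the bench; origin at the centre of its underside; x points away from the robot to the hinge side, y left, z up. Two aluminium strips, 12 mm wide, 8 mm high, stand on it as a square corner open to near and left. A tile flush in the corner has its centre at x = +15, y = 0 mm, edges along x and y, underside at z = 18 mm.
- corner (a point): Where the strips' inner faces would meet (a small dust gap there), on the board's top: x = +70, y = -55, z = +18 mm of the jig; axes as the jig's. The far strip's inner face is the plane x = +70 mm of the jig, for y = -49 to +79 mm; the right strip's is y = -55 mm, for x = -64 to +60 mm.
- tile: Square tile 110 x 110 x 12 mm, about 0.32 kg, terracotta with a white face up, lying loose and flat on the jig's board, 20 to 45 mm from its place in the corner along each axis and turned up to 0.22 rad; origin at the centre of its underside, z up, x and y along its edges.
- mallet: Rubber mallet, 188 mm, 0.3 kg, lying on its side on the bench left or right of the jig, head roughly away from the robot. Origin under mid-length, z up, y along the handle to the head. Wooden handle y -94 to +38 mm, 24 mm thick, axis 25 mm above the underside; dark block head y +38 to +94, x -42 to +42, z 0 to 50 mm, flat faces. Balances near y = +49; grip the handle near y = +17 mm.
- frame (a joint): Angle of the stencil frame: 0 flat and shut over the tile, positive raised; starts at 1.2 to 1.45 rad (nearly upright), limit 1.75. Stiff hinge (0.75 N m friction): the 0.45 kg frame stays where it is left; 2 to 7 N at its bar swings it. Wooden rim 160 mm square, 24 mm high, steel stencil plate inside; shut, it clears a tile in the corner by 4 mm at the near and left edges; a tile out of place holds it up.
- frame_bar (a point): Middle of the frame's pull bar: round steel, 12 mm thick, 110 mm long, parallel to the jig's y, 201 mm from the hinge axis. With the frame shut it lies at x = -95, y = -5, z = +62 mm of the jig, 35 mm out from the rim; with the frame raised it is its top edge, some 230 mm above the bench. Axes: the frame's (y along the bar).
- frame_hinge (a point): Point on the frame's hinge axis: x = +104, y = -5, z = +34 mm of the jig; the axis runs along the jig's y. Axes turn with the frame and equal the jig's when it is shut.
- slip_jar: White jar with a blue cap, 66 mm wide, 88 mm high, on the other side of the jig from the mallet; origin at the centre of its underside. Bystander.
- terra_cup: Terracotta cup, 66 mm wide, 63 mm high, on the bench right of the jig; origin at the centre of its underside. Bystander.
- pin_tin: Green hinged tin, 74 x 133 x 54 mm, on the bench behind and left of the jig; origin at the centre of its underside. Bystander.
- side_panel: Fixed upright wooden panel behind and left of the jig, 19 mm thick (y), 360 mm long (x), rising from the bench to a shelf 0.8 m above it that runs right across, its front edge over the panel's near edge; origin on the floor, 0.85 m below the bench top, under its middle. Keep the arm drawn in when swinging past, and lean the wrist towards the robot to reach the raised bar under the shelf.

How it is judged:
By the outcome, as a careful person would: the job done as asked, in the order asked, and still so for the second after the job is handed in, with the robot touching nothing.
It also fails if it takes over 72 s, if anything falls off the work surface, if the arm or the gripper's body presses on something with over 40 N, if the wrist force passes 120 N, or if a joint passes its speed limit or range.

## Robot

A 6-joint arm with a two-finger parallel gripper is mounted at the origin on a cart in front of the work surface, level with it; the furniture and walls round the work are solid. World frame = base frame: x ahead of the robot, y to its left, z up, the work surface at z = 0. Lengths are in m, angles in rad, forces in N, time in s.
With the tool pointing down it reaches from about 0.25 to 0.8 m from the base axis. Payload 8.5 kg.
Tool frame: the origin (TCP) lies where the fingers leave the gripper's body, on its centre line; the fingertips stand 73 mm ahead of it and the grasp point (between the pads) lies 54 mm ahead of it (manip.tip_extent is the distance from the TCP to the fingertips, in m); z points along the fingers, y is the direction in which the jaws open and shut (so a half turn about z gives the same grasp; the last joint's range is limited). The gripper opens to 85 mm and grips with 20 to 120 N. Pads are 22 mm wide; open, the fingers measure 114 mm over their backs; the gripper's body (76 mm by 85 mm) begins 54 mm behind the grasp point. The pads swing forward as they close: fully open they stand 13 mm farther back than shut.
Start: joints at [-1.175, 0.238, -0.013, 1.319, 0, 1.571], TCP at [0.202, -0.484, 0.304] pointing down, gripper open.
Joint ranges: [-2.66, 2.66], [-1.03, 1.9], [-1.14, 1.46], [-1.82, 2.27], [-1.45, 1.34], [-3.14, 3.14]. Speed limits (rad/s): [2.22, 2.22, 2.79, 3.14, 3.14, 3.14].

## Interface

Orientations are given as a 3x3 rotation matrix whose columns are the frame's x, y, z axes.
In Python, from plant import state, eyes, sign_off, manip gives the robot as it stands. The module is installed in compiled form; this text tells all that it offers.
- The arm moves only by the shell command python3 -m pendant 'ROWS' [FORCE]. ROWS is JSON, a list that holds one entry, the list of rows, each a list of 7 numbers: the turn, a rotation vector about the tool's x, y, z in degrees, then the shift along the tool's x, y, z in cm, then the closure, from -1 (fully open) to 1 (shut). A call has exactly 10 rows; each row shifts and turns the commanded pose from where the row before left it, along the tool's axes as they then stand; what a row does not reach is not made up. A row lasts 1/8 s, in which the tool goes at most 62.5 mm and 10.7 degrees, less where a joint would pass 70% of its speed; a pose out of reach is approached as far as the arm can. A call with a gripper value outside its range is refused whole. The fingers move at their own pace and stop on an object; FORCE is the grip in N (left out, the last holds). Time passes only in rows, so rows that do not move let the fingers close, or fill a call up. It gives the time, the measured TCP pose, the force and the opening at its end, in the units of the state.
- state(): the state, without advancing time (a new reading comes with each control period).
- eyes.read_camera(name): name is "scene" or "top"; returns the picture (420x560x3 uint8, red, green, blue); there is no depth.
- eyes.calibration(name): a dict with "K" (3x3 intrinsics, pixels), "R" (3x3) and "t" (3): a world point X has camera coordinates R X + t. Camera axes: x right, y down, z forward; pixel columns grow to the right and rows downward; lengths in m; the calibration is good to about 2 mm. A picture is of the moment at which its call begins. calibration takes no time and is no camera call.
- sign_off(): hands the job in, once; it reports no verdict.
The state is a dict: "time": time; "qpos": joint angles; "joint_velocities": joint speeds; "joint_torque": joint torques, N m; "tcp_pos": TCP position; "tool_rot": TCP orientation; "contact_force": force on the tool from outside, world axes, zero at the start; "ft_torque": the same for the moment, N m; "width": opening from 0.0 (shut) to 1.0 (fully open).
Only numpy, scipy, OpenCV 4.12 (cv2) and the standard library are available. Lean on these libraries where they do the work, as an engineer would, in place of code of your own. Each camera call takes 0.05 s, during which the arm holds its last target. There are 200 camera calls.

## Working session

There is one attempt and no reset: what is moved stays moved. The work goes in short steps, Python scripts to look and compute and a shell command to move; the robot and the scene stay as the last step left them, time stands still between calls to the robot, and variables do not carry over. Pictures are saved under pics/ and viewed, about 8 in all and at most 12, crops included, and the job is handed in when it is done.

```bash
mkdir -p pics
python3 - <<'E'
from plant import state, eyes, manip
import cv2,numpy as np
s=state(); print(s['time'],s['tcp_pos'],s['tool_rot'],s['width'])
for n in("scene","top"):
    c=eyes.calibration(n); print(n,np.round(c['K'],1).tolist(),np.round(c['R'],3).tolist(),np.round(c['t'],3).tolist())
    cv2.imwrite(f'pics/{n}0.png',cv2.resize(eyes.read_camera(n)[:,:,::-1],(800,600),interpolation=cv2.INTER_CUBIC))
E
```

```text
0.0 [ 0.20228149 -0.48412584  0.30327841] [[ 9.22675834e-01  3.85576182e-01 -5.60102171e-04]
 [ 3.85576589e-01 -9.22674847e-01  1.34944228e-03]
 [ 3.52061625e-06 -1.46106006e-03 -9.99998933e-01]] 0.9989884015319942
scene [[471.8, 0.0, 276.9], [0.0, 471.8, 205.8], [0.0, 0.0, 1.0]] [[0.722, -0.692, -0.01], [-0.453, -0.462, -0.762], [0.522, 0.555, -0.647]] [-0.443, -0.021, 1.195]
top [[465.6, 0.0, 285.4], [0.0, 465.6, 213.0], [0.0, 0.0, 1.0]] [[0.141, -0.99, 0.005], [-0.969, -0.139, -0.203], [0.201, 0.024, -0.979]] [-0.12, 0.509, 1.099]
```

View pics/top0.png

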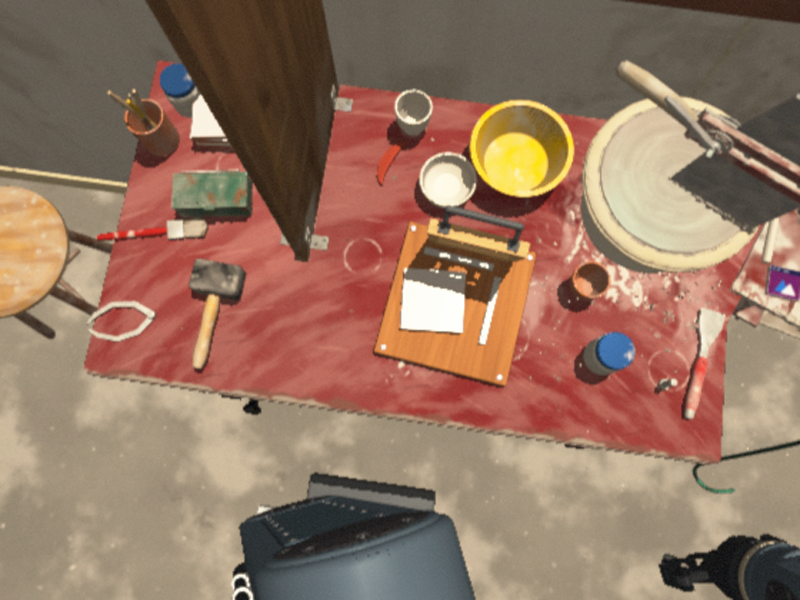

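View pics/scene0.png

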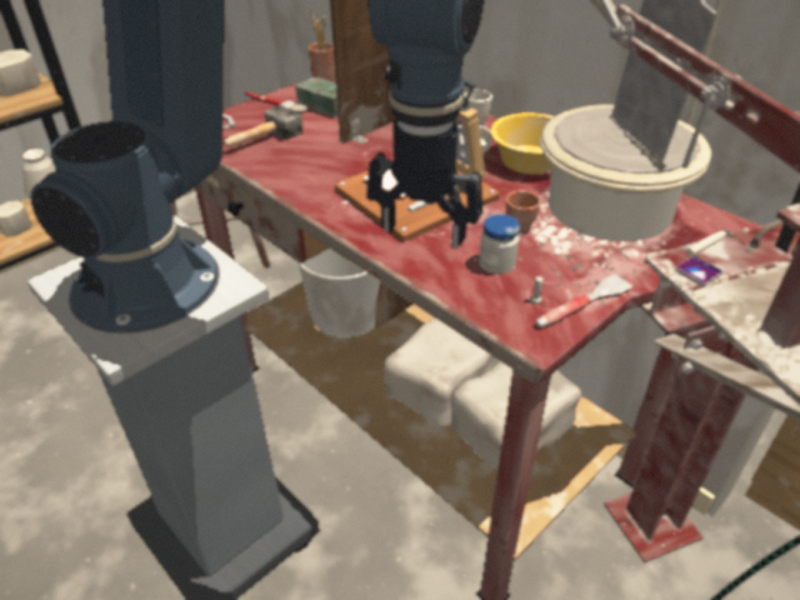

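Top view (800x600 pixels): the board has corners at about (376,352), (503,383), (535,250) and (413,224). The tile is around (433,302), and the mallet lies left of the jig with its head at (217,280) and handle end at (201,364). The jar (610,355) and cup (590,283) are on the right, the tin (212,193) behind left. The scene view confirms the layout. Next I take close crops for measuring.

Run:
```python
from plant import eyes
import cv2,numpy as np
im=np.mean([eyes.read_camera("top").astype(float) for _ in range(4)],0).astype('uint8')[:,:,::-1]
cv2.imwrite('pics/top_raw.png',im)
a=cv2.resize(im[145:275,255:385],(546,546),interpolation=cv2.INTER_CUBIC) # 4.2x
b=cv2.resize(im[175:265,122:182],(252,378),interpolation=cv2.INTER_CUBIC)
o=np.zeros((546,798,3),'uint8');o[:,:546]=a;o[:378,546:]=b
cv2.imwrite('pics/crop1.png',o)
```

```text
(no output)
```

View pics/crop1.png

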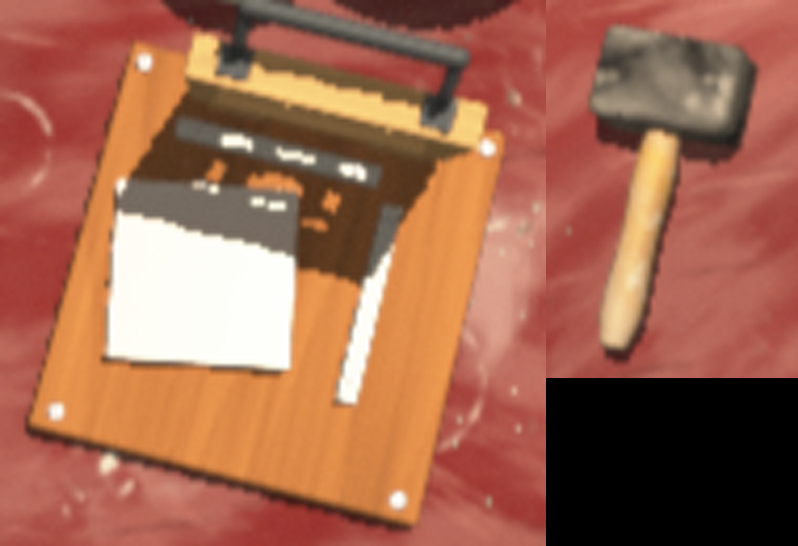

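The crop shows (in crop pixels):
- **Board corners:** (30,424), (413,522), (503,143), (137,42).
- **Tile corners:** (106,359), (289,370), (298,196), (119,182).
- **Strips:** far strip (178,118)–(381,185), near end of the right strip at (346,402).
- **Mallet:** head top corners (608,27), (753,55), (737,133), (592,108), and handle end (616,352).
- **Bar:** (240,5)–(465,55).

```bash
cat > h.py <<'E'
import numpy as np
from plant import state, eyes
from scipy.optimize import least_squares
from scipy.spatial.transform import Rotation as Ro
def proj(P,n="top"):
    c=eyes.calibration(n); q=np.atleast_2d(P)@np.array(c['R']).T+c['t']; q=q@np.array(c['K']).T; return q[:,:2]/q[:,2:]
def unp(uv,z,n="top"):
    c=eyes.calibration(n); R=np.array(c['R']);C=-R.T@c['t']; uv=np.atleast_2d(uv).astype(float)
    d=np.c_[uv,np.ones(len(uv))]@np.linalg.inv(c['K']).T@R; s=(z-C[2])/d[:,2]; return C+d*s[:,None]
def crop(p,s,x0,y0,ox=0): p=np.array(p,float)-[ox,0]; return (p+.5)/s-.5+[x0,y0]
def w(p,pose): # local->world, pose x,y,yaw
    p=np.atleast_2d(p).astype(float);c,s=np.cos(pose[2]),np.sin(pose[2])
    return np.c_[pose[0]+c*p[:,0]-s*p[:,1],pose[1]+s*p[:,0]+c*p[:,1],p[:,2]]
def inv(p,pose):
    c,s=np.cos(pose[2]),np.sin(pose[2]);d=np.atleast_2d(p)[:,:2]-pose[:2];return np.c_[c*d[:,0]+s*d[:,1],-s*d[:,0]+c*d[:,1]]
def fit(loc,uv,x0):
    f=lambda x:(proj(w(loc,x))-uv).ravel(); r=least_squares(f,x0,loss='soft_l1'); return r.x,np.round(r.fun.reshape(-1,2),1).tolist()
def tcp():
    s=state(); print('t',s['time'],'tcp',np.round(s['tcp_pos'],4),'R',np.round(s['tool_rot'],3).tolist(),'F',np.round(s['contact_force'],1),'w',round(s['width'],3),'q',np.round(s['qpos'],2))
E
python3 - <<'E'
from h import *
A=lambda p:crop(p,4.2,255,145); B=lambda p:crop(p,4.2,122,175,546)
jl=[[-.125,.12,.018],[-.125,-.12,.018],[.125,-.12,.018],[.125,.12,.018],[-.064,-.061,.026],[.076,.079,.026],[.076,-.049,.026]]
ju=A([[30,424],[413,522],[503,143],[137,42],[347,403],[178,124],[381,178]])
J,r=fit(jl,ju,[.5,-.1,0]);print('jig',J.round(4),r)
t=.055
tl=[[-t,t,.03],[-t,-t,.03],[t,-t,.03],[t,t,.03]]
T,r=fit(tl,A([[106,359],[289,370],[298,196],[119,182]]),[.5,0,0]);print('tile',T.round(4),r)
print('tile in jig',inv(T,J).round(4),T[2]-J[2])
M,r=fit([[-.042,.094,.05],[.042,.094,.05],[.042,.038,.05],[-.042,.038,.05],[0,-.094,.025]],B([[608,27],[753,53],[737,135],[592,110],[616,352]]),[.5,.3,0]);print('mallet',M.round(4),r)
# frame angle from bar ends
bu=A([[240,5],[465,55]])
f=lambda a:(proj(w([[.104-.201*np.cos(a[0])-.028*np.sin(a[0])*1,y,.034+.201*np.sin(a[0])+.028*np.cos(a[0])] for y in(.05,-.06)],J))-bu).ravel()
for a in (1.2,1.3,1.45): r=least_squares(f,[a]);
print('frame',r.x,r.fun)
np.save('p.npy',[J,T,M])
# others
s=800/560
for n,p,z in(('jar',(614,347),.088),('cup',(590,280),.063),('tin',(211,185),.054)): print(n,unp(np.array(p)/s,z).round(3), inv(unp(np.array(p)/s,z)[:,:],J).round(3))
tcp()
E
```

```text
jig [ 0.5457 -0.1307 -0.1224] [[-1.0, 0.0], [0.7, 1.8], [1.7, -1.5], [-0.6, -0.7], [-0.4, 0.0], [0.1, 0.3], [0.1, 0.1]]
tile [ 0.5385 -0.0891  0.0724] [[-0.2, 0.1], [0.1, 0.6], [0.3, -0.6], [-0.2, -0.2]]
tile in jig [[-0.0122  0.0404]] 0.19479946549024502
mallet [ 0.4556  0.2935 -1.6165] [[1.7, -0.6], [-0.2, -0.8], [-1.7, 1.2], [-0.1, 1.0], [0.4, -0.3]]
frame [1.62609938] [ 2.56670398 -0.24960551 -0.96759562  0.72646524]
jar [[ 0.49  -0.396  0.088]] [[-0.022 -0.27 ]]
cup [[ 0.606 -0.353  0.063]] [[ 0.087 -0.213]]
tin [[0.686 0.333 0.054]] [[0.083 0.477]]
t 0.3 tcp [ 0.2023 -0.4843  0.3037] R [[0.923, 0.386, -0.0], [0.386, -0.923, 0.001], [0.0, -0.001, -1.0]] F [-1.3 -0.2  0.1] w 0.999 q [-1.18  0.24 -0.01  1.32  0.    1.57]
```

The jig, tile and mallet fits agree with the given sizes, and the tile's offset from its place (27 and 40 mm, 0.19 rad) is in the stated range. I move to above the mallet.

```bash
python3 -m pendant '[[[0,0,0,3.4,-3.8,0,-1],[0,0,0,3.4,-3.8,0,-1],[0,0,0,3.4,-3.8,0,-1],[0,0,0,3.4,-3.8,0,-1],[0,0,0,3.4,-3.8,0,-1],[0,0,0,3.4,-3.8,0,-1],[0,0,0,3.4,-3.8,0,-1],[0,0,0,3.4,-3.8,0,-1],[0,0,8,0,0,0,-1],[0,0,8,0,0,0,-1]]]' 100; python3 -c "
from h import *
tcp()
J,T,M=np.load('p.npy')
bu=crop([[240,5],[465,55]],4.2,255,145)
f=lambda a:(proj(w([[.104-.199*np.cos(a[0])+.028*np.sin(a[0]),y,.034+.199*np.sin(a[0])+.028*np.cos(a[0])] for y in(.05,-.06)],J))-bu).ravel()
r=least_squares(f,[1.3]);a=r.x[0];print('frame',a,r.fun)
print('bar world',w([[.104-.199*np.cos(a)+.028*np.sin(a),-.005,.034+.199*np.sin(a)+.028*np.cos(a)]],J))
"
```

```text
time: 1.55
tcp_pos: [0.3364, -0.098, 0.304]
tool_rot: [[0.993, 0.115, 0.0], [0.115, -0.993, -0.0], [0.0, 0.0, -1.0]]
contact_force: [-0.3, -0.1, -0.3]
width: 0.998
t 1.55 tcp [ 0.3364 -0.098   0.304 ] R [[0.993, 0.115, 0.0], [0.115, -0.993, -0.0], [0.0, 0.0, -1.0]] F [-0.3 -0.1 -0.3] w 0.998 q [-0.28 -0.06 -0.35  1.28  0.    2.74]
frame 1.3453266291257873 [ 2.55884993 -0.27281042 -0.91865905  0.71776546]
bar world [[ 0.63124009 -0.14624122  0.23422295]]
```

Joint 6 rises with tool z, so I need the half-turned grasp.

```bash
python3 -m pendant '[[[0,0,-10.6,0,0,1,-1],[0,0,-10.6,0,0,1,-1],[0,0,-10.6,0,0,1,-1],[0,0,-10.6,0,0,1,-1],[0,0,-10.6,0,0,1,-1],[0,0,-10.6,0,0,0,-1],[0,0,-10.6,0,0,0,-1],[0,0,-10.6,0,0,0,-1],[0,0,-10.6,0,0,0,-1],[0,0,-10.6,0,0,0,-1]]]'; python3 -m pendant '[[[0,0,-10.6,0,0,0,-1],[0,0,-10.6,0,0,0,-1],[0,0,-10.6,0,0,0,-1],[0,0,-10.6,0,0,0,-1],[0,0,-10.6,0,0,0,-1],[0,0,-10.6,0,0,0,-1],[0,0,-1.1,0,0,0,-1],[0,0,0,0,5,0,-1],[0,0,0,0,5,0,-1],[0,0,0,0,5,0,-1]]]'; python3 -c "
from h import *
tcp()
J,T,M=np.load('p.npy');s=state();R=np.array(s['tool_rot']);g=w([[0,.017,.079]],M)[0];print(g,(R.T@(g-s['tcp_pos'])*100).round(2))"
```

```text
time: 2.8
tcp_pos: [0.3361, -0.099, 0.254]
tool_rot: [[-0.391, 0.92, 0.0], [0.92, 0.391, 0.0], [0.0, 0.0, -1.0]]
contact_force: [0.7, 0.5, 0.1]
width: 1.005
time: 4.05
tcp_pos: [0.343, 0.0521, 0.2541]
tool_rot: [[-0.999, 0.051, 0.001], [0.051, 0.999, 0.0], [-0.001, 0.0, -1.0]]
contact_force: [0.9, -0.7, -0.9]
width: 0.999
t 4.05 tcp [0.343  0.0521 0.2541] R [[-0.999, 0.051, 0.001], [0.051, 0.999, 0.0], [-0.001, 0.0, -1.0]] F [ 0.9 -0.7 -0.9] w 0.999 q [ 0.15 -0.04 -0.47  1.15  0.    0.2 ]
[0.47257576 0.29273473 0.079     ] [-11.7   24.69  17.53]
```

```bash
python3 -m pendant '[[[0,0,0,-2,4.1,0,-1],[0,0,0,-2,4.1,0,-1],[0,0,0,-2,4.1,0,-1],[0,0,0,-2,4.1,0,-1],[0,0,0,-2,4.1,0,-1],[0,0,0,-1.7,4.2,0,-1],[0,0,0,0,0,3.5,-1],[0,0,0,0,0,3.5,-1],[0,0,0,0,0,2,-1],[0,0,0,0,0,0,-1]]]'; python3 -c "
from h import *
import cv2
cv2.imwrite('pics/grasp0.png',cv2.resize(eyes.read_camera('top')[150:290,100:240,::-1],(560,560),interpolation=cv2.INTER_CUBIC))
J,T,M=np.load('p.npy');s=state();R=np.array(s['tool_rot']);g=w([[0,.017,.079]],M)[0];print((R.T@(g-s['tcp_pos'])*100).round(2))"
```

```text
time: 5.3
tcp_pos: [0.4704, 0.2918, 0.1625]
tool_rot: [[-0.999, 0.049, -0.003], [0.049, 0.999, -0.002], [0.003, -0.002, -1.0]]
contact_force: [-0.7, -0.3, 0.7]
width: 1.004
[-0.16  0.08  8.47]
```

View pics/grasp0.png

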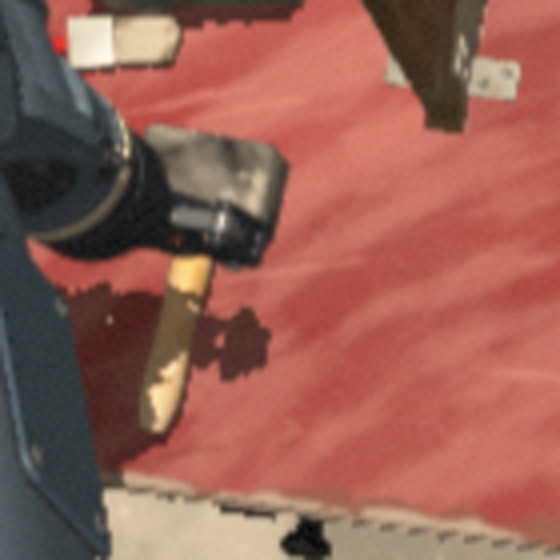

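The gripper stands over the handle just behind the head, with a finger visible at (245,235) right of it. I descend and close.

```bash
python3 -m pendant '[[[0,0,0,-0.2,0.1,3,-1],[0,0,0,0,0,3,-1],[0,0,0,0,0,2.3,-1],[0,0,0,0,0,0,-1],[0,0,0,0,0,0,0.3],[0,0,0,0,0,0,1],[0,0,0,0,0,0,1],[0,0,0,0,0,0,1],[0,0,0,0,0,0,1],[0,0,0,0,0,0,1]]]' 100;python3 -m pendant '[[[0,0,0,0,0,0,1],[0,0,0,0,0,0,1],[0,0,0,0,0,-2,1],[0,0,0,0,0,-3,1],[0,0,0,0,0,-3,1],[0,0,0,2,0,-3,1],[0,0,0,4,0,-3,1],[0,0,0,4,0,0,1],[0,0,0,0,0,0,1],[0,0,0,0,0,0,1]]]'; python3 -c "
from h import *
tcp()"
```

```text
time: 6.6
tcp_pos: [0.4736, 0.2936, 0.0818]
tool_rot: [[-0.999, 0.046, 0.001], [0.046, 0.999, 0.001], [-0.001, 0.001, -1.0]]
contact_force: [-1.2, 1.0, 6.0]
width: 0.244
time: 7.85
tcp_pos: [0.3735, 0.2978, 0.2209]
tool_rot: [[-0.999, 0.045, 0.0], [0.045, 0.999, 0.0], [-0.0, 0.0, -1.0]]
contact_force: [-0.0, 0.4, -2.7]
width: 0.242
t 7.85 tcp [0.3735 0.2978 0.2209] R [[-0.999, 0.045, 0.0], [0.045, 0.999, 0.0], [-0.0, 0.0, -1.0]] F [-0.   0.4 -2.7] w 0.242 q [ 0.67  0.2  -0.28  1.09 -0.    0.72]
```

```bash
cat >> h.py <<'E'
def go(x,y,z,yaw=0):
    """shift (tool axes after turning, cm) and turn about tool z (deg) to put TCP at jig x,y (m), world z, mallet at jig yaw"""
    J=np.load('p.npy')[0]; s=state(); R=np.array(s['tool_rot']); g=w([[x,y,z]],J)[0]
    Rt=np.array(Ro.from_euler('z',J[2]+yaw).as_matrix())@np.diag([-1.,1,-1])
    print('goal',g.round(4),'rotvec',np.degrees(Ro.from_matrix(R.T@Rt).as_rotvec()).round(1),'shift',(Rt.T@(g-s['tcp_pos'])*100).round(2))
def where():
    J=np.load('p.npy')[0]; s=state(); f=Ro.from_euler('z',-J[2]).as_matrix()@s['contact_force']
    print('t',s['time'],'TCP in jig mm',(inv(s['tcp_pos'],J)*1000).round(1),'z',round(s['tcp_pos'][2],4),'F jig',f.round(1))
E
python3 -c "
from h import *
go(-.18,.05,.16)"
```

```text
goal [ 0.3731 -0.0591  0.16  ] rotvec [0.  0.  4.4] shift [ -4.32 -35.43   6.09]
```

```bash
python3 -m pendant '[[[0,0,4.4,0,0,0,1],[0,0,0,0,-4.5,0,1],[0,0,0,0,-4.5,0,1],[0,0,0,0,-4.5,0,1],[0,0,0,0,-4.5,0,1],[0,0,0,-1,-4.5,1,1],[0,0,0,-1,-4.5,1,1],[0,0,0,-1,-4.5,2,1],[0,0,0,-1.3,-3.9,2,1],[0,0,0,0,0,0,1]]]'; python3 -c "
from h import *
import cv2
where()
go(-.18,.05,.104)
im=np.mean([eyes.read_camera('top').astype(float) for _ in range(2)],0).astype('uint8')[:,:,::-1]
cv2.imwrite('pics/pre1.png',cv2.resize(im[140:290,230:390],(800,750),interpolation=cv2.INTER_CUBIC)[:600])"
```

```text
time: 9.1
tcp_pos: [0.373, -0.0616, 0.1596]
tool_rot: [[-0.992, 0.127, -0.002], [0.127, 0.992, -0.0], [0.002, -0.0, -1.0]]
contact_force: [-0.3, 0.4, -2.4]
width: 0.244
t 9.1 TCP in jig mm [[-179.9   47.5]] z 0.1596 F jig [-0.3  0.4 -2.4]
goal [ 0.3731 -0.0591  0.104 ] rotvec [-0.  -0.1 -0.3] shift [0.01 0.25 5.56]
```

View pics/pre1.png

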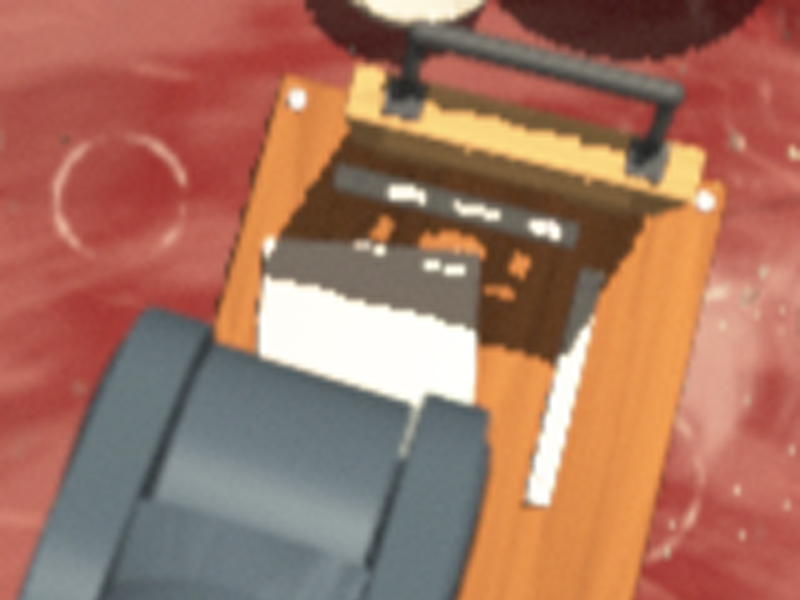

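The arm hides the tile's near edge. The tile's far corners, at (265,245) and (478,262), have not moved. I lower and start the +x nudge.

```bash
python3 -m pendant '[[[0,0,0,0,0.25,2,1],[0,0,0,0,0,2,1],[0,0,0,0,0,1.5,1],[0,0,0,0,0,0,1],[0,0,0,-0.5,0,0,1],[0,0,0,-0.5,0,0,1],[0,0,0,-0.5,0,0,1],[0,0,0,-0.5,0,0,1],[0,0,0,-0.5,0,0,1],[0,0,0,0,0,0,1]]]' >/dev/null; python3 -c "
from h import *
where()"; python3 -m pendant '[[[0,0,0,-0.5,0,0,1],[0,0,0,-0.5,0,0,1],[0,0,0,-0.5,0,0,1],[0,0,0,-0.5,0,0,1],[0,0,0,-0.4,0,0,1],[0,0,0,-0.4,0,0,1],[0,0,0,-0.3,0,0,1],[0,0,0,-0.2,0,0,1],[0,0,0,0,0,0,1],[0,0,0,0,0,0,1]]]' >/dev/null; python3 -c "
from h import *
where()"
```

```text
t 10.45 TCP in jig mm [[-155.    52.6]] z 0.1059 F jig [-0.   0.  -2.8]
t 11.7 TCP in jig mm [[-122.2   52.6]] z 0.106 F jig [ 0.4 -0.1 -2.8]
```

```bash
python3 -m pendant '[[[0,0,0,-0.2,0,0.1,1],[0,0,0,-0.2,0,0.1,1],[0,0,0,-0.2,0,0,1],[0,0,0,0,0,0,1],[0,0,0,0,0,0,1],[0,0,0,0,0,0,1],[0,0,0,0,0,0,1],[0,0,0,0,0,0,1],[0,0,0,0,0,0,1],[0,0,0,0,0,0,1]]]' >/dev/null; python3 -c "
from h import *
import cv2
where()
im=np.mean([eyes.read_camera('top').astype(float) for _ in range(2)],0).astype('uint8')[:,:,::-1]
b=np.mean([eyes.read_camera('scene').astype(float) for _ in range(2)],0).astype('uint8')[:,:,::-1]
cv2.imwrite('pics/p1.png',np.hstack([cv2.resize(im[140:260,255:375],(400,400),interpolation=cv2.INTER_CUBIC),cv2.resize(b[90:190,220:320],(400,400),interpolation=cv2.INTER_CUBIC)]))"
```

```text
t 12.95 TCP in jig mm [[-120.8   53. ]] z 0.1027 F jig [-14.8   2.5   2.9]
```

View pics/p1.png

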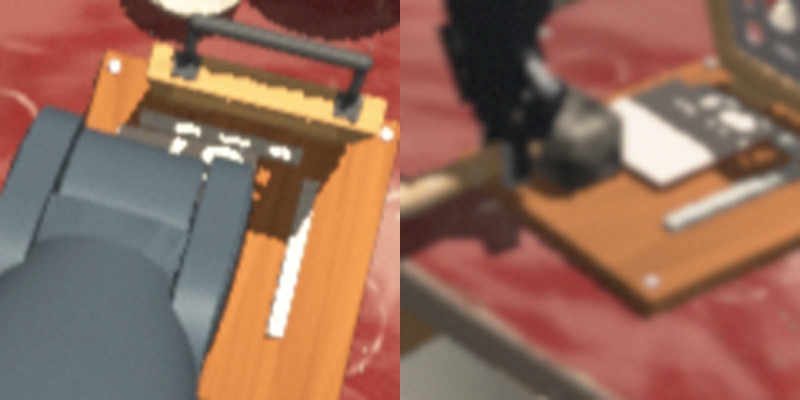

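At −x force of 14.8 N the tile bears on the far strip; in the scene crop, the tile's edge looks parallel to the board. I back off, go round to the left side and push −y.

```bash
python3 -m pendant '[[[0,0,0,1,0,-0.1,1],[0,0,0,2,0,-1,1],[0,0,0,0,2,-4,1],[0,0,0,0,4,0,1],[0,0,0,-2,4,0,1],[0,0,0,-5,0.5,0,1],[0,0,0,-4.3,0,0,1],[0,0,0,0,0,2,1],[0,0,0,0,0,1,1],[0,0,0,0,0,0,1]]]' >/dev/null; python3 -c "
from h import *
where();tcp();go(-.038,.157,.105)"
```

```text
t 14.4 TCP in jig mm [[-34.3 157.5]] z 0.1243 F jig [-0.2 -0.1 -3. ]
t 14.4 tcp [0.5309 0.0298 0.1243] R [[-0.992, 0.122, -0.002], [0.122, 0.992, -0.0], [0.002, -0.0, -1.0]] F [-0.2 -0.1 -3. ] w 0.242 q [ 0.06  0.37 -0.31  0.89  0.    0.18]
goal [0.5271 0.0298 0.105 ] rotvec [-0.  -0.1 -0. ] shift [ 0.37 -0.05  1.93]
```

```bash
python3 -m pendant '[[[0,0,0,0.4,0,1,1],[0,0,0,0,0,0.9,1],[0,0,0,0,-0.7,0,1],[0,0,0,0,-0.7,0,1],[0,0,0,0,-0.6,0,1],[0,0,0,0,-0.5,0,1],[0,0,0,0,-0.5,0,1],[0,0,0,0,-0.5,0,1],[0,0,0,0,-0.5,0,1],[0,0,0,0,0,0,1]]]' >/dev/null; python3 -c "
from h import *
where()"; python3 -m pendant '[[[0,0,0,0,-0.4,0,1],[0,0,0,0,-0.4,0,1],[0,0,0,0,-0.4,0,1],[0,0,0,0,-0.3,0,1],[0,0,0,0,0,0,1],[0,0,0,0,0,0,1],[0,0,0,0,0,0,1],[0,0,0,0,0,0,1],[0,0,0,0,0,0,1],[0,0,0,0,0,0,1]]]' >/dev/null; python3 -c "
from h import *
where()"
```

```text
t 15.65 TCP in jig mm [[-37.3 117.1]] z 0.1059 F jig [-0.   1.2 -2.8]
t 16.9 TCP in jig mm [[-37.4 102.6]] z 0.1059 F jig [-0.1 -0.7 -3.1]
```

```bash
python3 -m pendant '[[[0,0,0,0,-0.3,0,1],[0,0,0,0,-0.2,0,1],[0,0,0,0,0,0,1],[0,0,0,0,0,0,1],[0,0,0,0,0,0,1],[0,0,0,0,0,0,1],[0,0,0,0,0,0,1],[0,0,0,0,0,0,1],[0,0,0,0,0,0,1],[0,0,0,0,0,0,1]]]' >/dev/null; python3 -c "
from h import *
where()"
```

```text
t 18.15 TCP in jig mm [[-37.4  97.7]] z 0.1059 F jig [ 0.6  4.9 -2.6]
```

```bash
python3 -m pendant '[[[0,0,0,0,-0.1,0,1],[0,0,0,0,-0.1,0,1],[0,0,0,0,0,0,1],[0,0,0,0,0,0,1],[0,0,0,0,0,0,1],[0,0,0,0,0,0,1],[0,0,0,0,0,0,1],[0,0,0,0,0,0,1],[0,0,0,0,0,0,1],[0,0,0,0,0,0,1]]]' >/dev/null; python3 -c "
from h import *
where()
import cv2
im=np.mean([eyes.read_camera('top').astype(float) for _ in range(2)],0).astype('uint8')[:,:,::-1]
b=np.mean([eyes.read_camera('scene').astype(float) for _ in range(3)],0).astype('uint8')[:,:,::-1]
cv2.imwrite('pics/p2.png',np.hstack([cv2.resize(im[140:260,255:375],(400,400),interpolation=cv2.INTER_CUBIC),cv2.resize(b[90:190,230:330],(400,400),interpolation=cv2.INTER_CUBIC)]))"
```

```text
t 19.4 TCP in jig mm [[-36.8  96.7]] z 0.1062 F jig [ 1.4 10.9 -2.2]
```

View pics/p2.png

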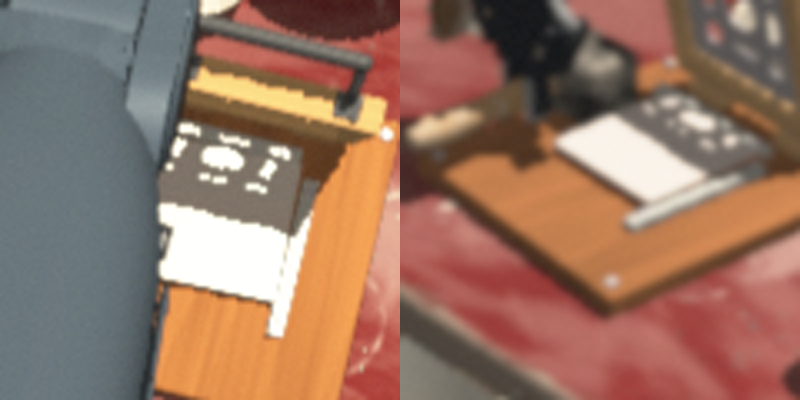

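The tile lies along the right strip with 10.9 N against it. I go round for a second +x nudge, centred on the tile.

```bash
python3 -m pendant '[[[0,0,0,0,1,0,1],[0,0,0,1,1,-1,1],[0,0,0,4,0,-3,1],[0,0,0,5,0,0,1],[0,0,0,1.5,-3,0,1],[0,0,0,0,-4,0,1],[0,0,0,0,-4.5,0,1],[0,0,0,0,0,2,1],[0,0,0,0,0,2.1,1],[0,0,0,0,0,0,1]]]' >/dev/null; python3 -c "
from h import *
where();go(-.15,0,.105)"
```

```text
t 20.9 TCP in jig mm [[-153.9    0.8]] z 0.1044 F jig [-0.  -0.6 -2.6]
goal [ 0.3968 -0.1124  0.105 ] rotvec [-0.  -0.2 -0. ] shift [-0.39 -0.08 -0.06]
```

```bash
python3 -m pendant '[[[0,0,0,-0.8,0,0,1],[0,0,0,-0.8,0,0,1],[0,0,0,-0.6,0,0,1],[0,0,0,-0.4,0,0,1],[0,0,0,-0.3,0,0,1],[0,0,0,-0.3,0,0,1],[0,0,0,-0.2,0,0,1],[0,0,0,0,0,0,1],[0,0,0,0,0,0,1],[0,0,0,0,0,0,1]]]' >/dev/null; python3 -c "
from h import *
where()"
```

```text
t 22.15 TCP in jig mm [[-119.9    0.8]] z 0.1045 F jig [-5.3  2.2 -1.8]
```

```bash
python3 -m pendant '[[[0,0,0,-0.1,0,0,1],[0,0,0,-0.1,0,0,1],[0,0,0,-0.1,0,0,1],[0,0,0,0,0,0,1],[0,0,0,0,0,0,1],[0,0,0,0,0,0,1],[0,0,0,0,0,0,1],[0,0,0,0,0,0,1],[0,0,0,0,0,0,1],[0,0,0,0,0,0,1]]]' >/dev/null; python3 -c "
from h import *
where()"
```

```text
t 23.4 TCP in jig mm [[-119.3    1.1]] z 0.1038 F jig [-12.5   2.7   1. ]
```

Second contact at 12.5 N. I back off and carry the mallet to the left bench.

```bash
python3 -m pendant '[[[0,0,0,1,0,0,1],[0,0,0,3,0,-1,1],[0,0,0,0,0,-4,1],[0,0,0,0,4,-2,1],[0,0,0,0,5,0,1],[0,0,0,0,5,0,1],[0,0,0,0,5,0,1],[0,0,0,0.6,5,0,1],[0,0,0,0,5,0,1],[0,0,0,0,5,0,1]]]' >/dev/null;python3 -m pendant '[[[0,0,0,0,5,0,1],[0,0,0,0,0,2,1],[0,0,0,0,0,2,1],[0,0,0,0,0,2,1],[0,0,0,0,0,1.5,1],[0,0,0,0,0,0.9,1],[0,0,0,0,0,0,1],[0,0,0,0,0,0,1],[0,0,0,0,0,0,1],[0,0,0,0,0,0,1]]]';python3 -c "
from h import *
where()
import cv2
im=np.mean([eyes.read_camera('top').astype(float) for _ in range(4)],0).astype('uint8')[:,:,::-1]
cv2.imwrite('pics/p3.png',np.hstack([cv2.resize(im[140:270,255:385],(546,546),interpolation=cv2.INTER_CUBIC),cv2.resize(im[175:305,122:182],(252,546),interpolation=cv2.INTER_CUBIC)]))"
```

```text
time: 25.9
tcp_pos: [0.4334, 0.2769, 0.0913]
tool_rot: [[-0.993, 0.122, 0.001], [0.122, 0.993, 0.0], [-0.001, 0.001, -1.0]]
contact_force: [-0.7, -0.2, -3.5]
width: 0.239
t 25.9 TCP in jig mm [[-161.2  390.8]] z 0.0913 F jig [-0.7 -0.3 -3.5]
```

View pics/p3.png

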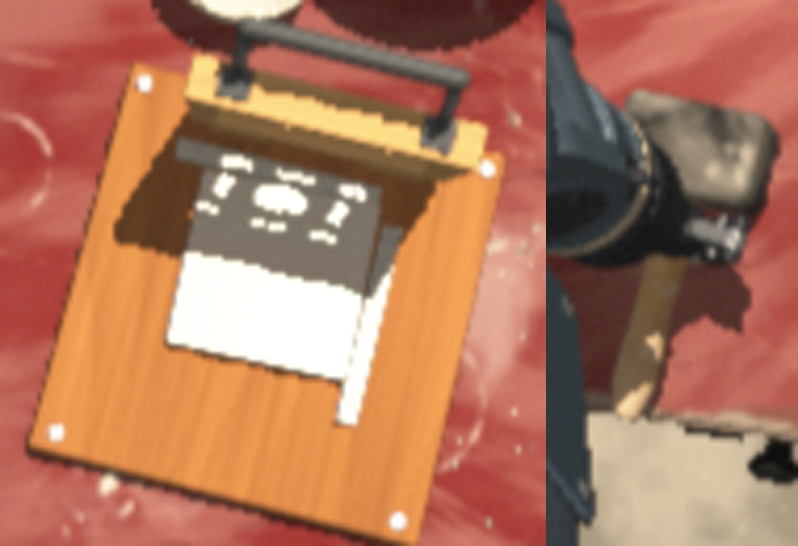

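The tile now sits square on both strips: its near corners are at (167,346) and (343,380), and its right edge is hard on the strip. The mallet's handle end, near (630,413), is close to the bench edge, so I move 5 cm forward before laying it down.

```bash
python3 -m pendant '[[[0,0,0,-2.5,0,0,1],[0,0,0,-2.5,0,0,1],[0,0,0,0,0,0.4,1],[0,0,0,0,0,0.4,1],[0,0,0,0,0,0.2,1],[0,0,0,0,0,0,1],[0,0,0,0,0,0,0.5],[0,0,0,0,0,0,-0.3],[0,0,0,0,0,0,-1],[0,0,0,0,0,0,-1]]]';python3 -m pendant '[[[0,0,0,0,0,0,-1],[0,0,0,0,0,0,-1],[0,0,0,0,0,-2,-1],[0,0,0,0,0,-4,-1],[0,0,0,0,0,-5,-1],[0,0,0,2,0,-5,-1],[0,0,0,5,0,0,-1],[0,0,0,5,0,0,-1],[0,0,0,0,0,0,0.5],[0,0,0,0,0,0,1]]]'; python3 -c "
from h import *
tcp()
J=np.load('p.npy')[0]
c=(proj(w([[-.04,.055,.03],[-.04,-.055,.03]],J))-[255,140]+.5)*4.2;print('expected tile near corners',c.round())"
```

```text
time: 27.35
tcp_pos: [0.4827, 0.2707, 0.0809]
tool_rot: [[-0.993, 0.122, -0.0], [0.122, 0.993, 0.0], [0.0, 0.0, -1.0]]
contact_force: [0.3, 0.2, 0.1]
width: 0.877
time: 28.6
tcp_pos: [0.3641, 0.2856, 0.2413]
tool_rot: [[-0.993, 0.122, 0.001], [0.122, 0.993, 0.001], [-0.001, 0.001, -1.0]]
contact_force: [0.8, -0.0, -0.1]
width: 0.603
t 28.6 tcp [0.3641 0.2856 0.2413] R [[-0.993, 0.122, 0.001], [0.122, 0.993, 0.001], [-0.001, 0.001, -1.0]] F [ 0.8 -0.  -0.1] w 0.603 q [ 0.67  0.16 -0.28  1.13 -0.    0.79]
expected tile near corners [[168. 335.]
 [347. 382.]]
```

The predicted near corners (168,335) and (347,382) disagree with the picture by up to 11 px: the tile looks turned by a few hundredths of a radian. I check this close up, with the model outline drawn.

Run:
```python
from h import *
import cv2
tcp()
im=np.mean([eyes.read_camera('top').astype(float) for _ in range(8)],0).astype('uint8')[:,:,::-1]
cv2.imwrite('pics/raw4.png',im)
o=cv2.resize(im[165:255,285:375],(600,600),interpolation=cv2.INTER_CUBIC);k=600/90
o=cv2.LUT(o,(255*(np.arange(256)/255)**.7).astype('uint8'))
J=np.load('p.npy')[0]
P=lambda L:((proj(w(L,J))-[285,165]+.5)*k).round().astype(int)
for L in([[-.04,.055,.03],[-.04,-.055,.03],[.07,-.055,.03],[.07,.055,.03]],[[-.064,-.055,.026],[.06,-.055,.026],[.06,-.067,.026],[-.064,-.067,.026]],[[.07,-.049,.026],[.07,.079,.026],[.082,.079,.026],[.082,-.049,.026]]):
    cv2.polylines(o,[P(L)],True,(255,255,0),1)
cv2.imwrite('pics/z4.png',o)
```

```text
t 28.6 tcp [0.3641 0.2856 0.2413] R [[-0.993, 0.122, 0.001], [0.122, 0.993, 0.001], [-0.001, 0.001, -1.0]] F [ 0.8 -0.  -0.1] w 0.603 q [ 0.67  0.16 -0.28  1.13 -0.    0.79]
```

View pics/z4.png

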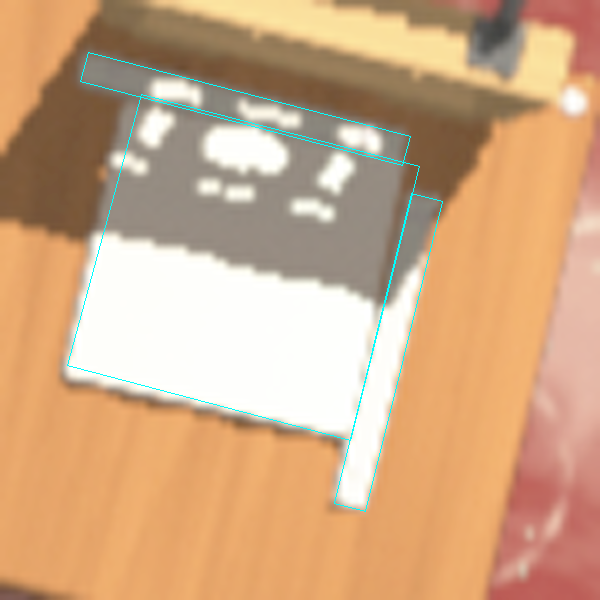

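The overlaid jig model matches the strips to a pixel. The tile is still turned about 0.04 rad CCW: its far-right corner is about 5 mm off the right strip (gap around (405,210)), and its far-left corner is off the far strip. The mallet probably twisted in the grip. I re-grasp it and nudge nearer the far-left and near-left corners, with the mallet turned slightly clockwise.

```bash
python3 -m pendant '[[[0,0,0,-5,0,0,-1],[0,0,0,-5,0,0,-1],[0,0,0,-2,0,4,-1],[0,0,0,0,0,5,-1],[0,0,0,0,0,5,-1],[0,0,0,0,0,2,-1],[0,0,0,0,0,0,-1],[0,0,0,0,0,0,0.5],[0,0,0,0,0,0,1],[0,0,0,0,0,0,1]]]' 120;python3 -m pendant '[[[0,0,0,0,0,0,1],[0,0,0,0,0,0,1],[0,0,0,0,0,0,1],[0,0,0,0,0,-2,1],[0,0,0,0,0,-4,1],[0,0,0,3,0,-3,1],[0,0,0,4,0,0,1],[0,0,4.6,0,0,0,1],[0,0,0,0,-4,0,1],[0,0,0,0,-4,0,1]]]'; python3 -c "
from h import *
where();go(-.025,.128,.104,-.08)"
```

```text
time: 30.25
tcp_pos: [0.4833, 0.2709, 0.0819]
tool_rot: [[-0.992, 0.122, 0.001], [0.122, 0.992, 0.001], [-0.001, 0.001, -1.0]]
contact_force: [0.6, 0.1, -0.0]
width: 0.377
time: 31.5
tcp_pos: [0.3966, 0.2001, 0.1707]
tool_rot: [[-0.98, 0.2, -0.0], [0.2, 0.98, -0.0], [0.0, -0.0, -1.0]]
contact_force: [0.4, -0.6, -3.1]
width: 0.231
t 31.5 TCP in jig mm [[-188.4  310.1]] z 0.1707 F jig [ 0.5 -0.6 -3.1]
goal [ 0.5365 -0.0006  0.104 ] rotvec [-0. -0.  0.] shift [-17.74 -16.85   6.67]
```

```bash
python3 -m pendant '[[[0,0,0,0,-4.2,0,1],[0,0,0,0,-4.2,0,1],[0,0,0,-2,-4.2,0,1],[0,0,0,-4,-4.2,0,1],[0,0,0,-4.7,0,0,1],[0,0,0,-4,0,1,1],[0,0,0,-3,0,2.7,1],[0,0,0,0,0,2,1],[0,0,0,0,0,0.9,1],[0,0,0,0,0,0,1]]]'>/dev/null; python3 -c "
from h import *
where();go(-.025,.108,.104,-.08)"
```

```text
t 32.75 TCP in jig mm [[-25.6 129.2]] z 0.1045 F jig [ 0.2 -0.4 -2.6]
goal [ 0.5341 -0.0204  0.104 ] rotvec [-0.  -0.1 -0. ] shift [-0.23 -2.11  0.05]
```

```bash
python3 -m pendant '[[[0,0,0,-0.05,-0.6,0,1],[0,0,0,-0.05,-0.6,0,1],[0,0,0,-0.05,-0.5,0,1],[0,0,0,-0.03,-0.4,0,1],[0,0,0,-0.03,-0.3,0,1],[0,0,0,-0.02,-0.2,0,1],[0,0,0,0,-0.1,0,1],[0,0,0,0,0,0,1],[0,0,0,0,0,0,1],[0,0,0,0,0,0,1]]]'>/dev/null; python3 -c "
from h import *
where()"
```

```text
t 34.0 TCP in jig mm [[-24.7 102.3]] z 0.1049 F jig [ 0.3  1.3 -3.8]
```

```bash
python3 -m pendant '[[[0,0,0,0,-0.2,0,1],[0,0,0,0,-0.15,0,1],[0,0,0,0,-0.1,0,1],[0,0,0,0,-0.1,0,1],[0,0,0,0,0,0,1],[0,0,0,0,0,0,1],[0,0,0,0,0,0,1],[0,0,0,0,0,0,1],[0,0,0,0,0,0,1],[0,0,0,0,0,0,1]]]'>/dev/null; python3 -c "
from h import *
where()
import cv2
im=np.mean([eyes.read_camera('top').astype(float) for _ in range(3)],0).astype('uint8')[:,:,::-1]
cv2.imwrite('pics/z5.png',cv2.resize(im[165:255,285:375],(540,540),interpolation=cv2.INTER_CUBIC))
"
```

```text
t 35.25 TCP in jig mm [[-25.6  98.4]] z 0.105 F jig [-2.  12.8 -1. ]
```

View pics/z5.png

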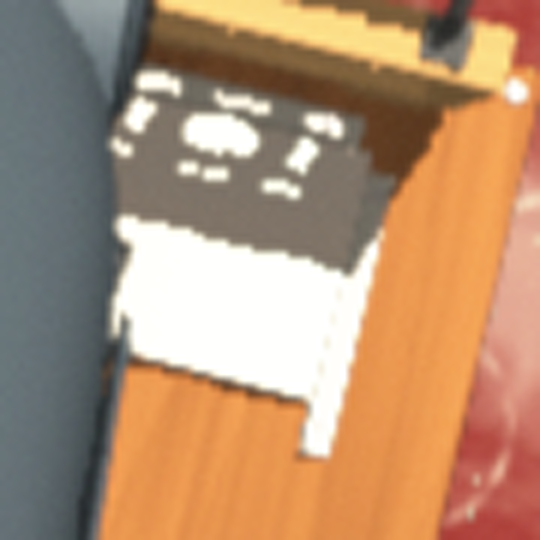

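The tile's right edge now lies parallel along the strip with no gap. Its near-right corner, at about (308,402), is roughly 2 mm short in x, so I nudge +x.

```bash
python3 -m pendant '[[[0,0,0,0,1,0,1],[0,0,0,1,1,-1,1],[0,0,0,3,0,-3,1],[0,0,0,4,0,0,1],[0,0,0,4.1,-2.7,0,1],[0,0,0,0,-5,0,1],[0,0,0,0,-5,0,1],[0,0,0,0,0,2,1],[0,0,0,0,0,2.1,1],[0,0,0,0,0,0,1]]]'>/dev/null; python3 -c "
from h import *
where();go(-.125,.002,.104,-.08)"
```

```text
t 36.65 TCP in jig mm [[-155.9   -0.2]] z 0.1034 F jig [-0.5  0.  -2.2]
goal [ 0.4219 -0.1134  0.104 ] rotvec [-0.  -0.2 -0.1] shift [-3.06  0.46 -0.06]
```

```bash
python3 -m pendant '[[[0,0,0,-0.8,0.1,-0.1,1],[0,0,0,-0.8,0.1,0,1],[0,0,0,-0.6,0.1,0,1],[0,0,0,-0.5,0.05,0,1],[0,0,0,-0.4,0.03,0,1],[0,0,0,-0.3,0.02,0,1],[0,0,0,-0.2,0.02,0,1],[0,0,0,-0.1,0,0,1],[0,0,0,0,0,0,1],[0,0,0,0,0,0,1]]]'>/dev/null; python3 -c "
from h import *
where()"
```

```text
t 37.9 TCP in jig mm [[-117.7    1. ]] z 0.1048 F jig [-4.1  1.2 -2.6]
```

```bash
python3 -m pendant '[[[0,0,0,-0.15,0.01,0,1],[0,0,0,-0.15,0.01,0,1],[0,0,0,-0.1,0.01,0,1],[0,0,0,0,0,0,1],[0,0,0,0,0,0,1],[0,0,0,0,0,0,1],[0,0,0,0,0,0,1],[0,0,0,0,0,0,1],[0,0,0,0,0,0,1],[0,0,0,0,0,0,1]]]'>/dev/null; python3 -c "
from h import *
where()"
```

```text
t 39.15 TCP in jig mm [[-117.1    0.8]] z 0.104 F jig [-16.   -1.1   4. ]
```

```bash
python3 -m pendant '[[[0,0,0,1,0,-0.1,1],[0,0,0,3,0,-1,1],[0,0,0,0,0,-4,1],[0,0,0,0,3,-2,1],[0,0,0,0,5,0,1],[0,0,0,0,5,0,1],[0,0,0,0,5,0,1],[0,0,0,0,5,0,1],[0,0,0,0,5,0,1],[0,0,0,0,5,0,1]]]' >/dev/null
python3 - <<'E'
from h import *
import cv2
s=state();R=np.array(s['tool_rot']);print(s['time'],s['tcp_pos'],(R.T@(np.array([.475,.271,.0825])-s['tcp_pos'])*100).round(2))
im=np.mean([eyes.read_camera('top').astype(float) for _ in range(6)],0).astype('uint8')[:,:,::-1]
o=cv2.resize(im[165:255,285:375],(600,600),interpolation=cv2.INTER_CUBIC);k=600/90
J=np.load('p.npy')[0]
P=lambda L:((proj(w(L,J))-[285,165]+.5)*k).round().astype(int)
for L in([[-.04,.055,.03],[-.04,-.055,.03],[.07,-.055,.03],[.07,.055,.03]],):
    cv2.polylines(o,[P(L)],True,(255,255,0),1)
cv2.imwrite('pics/z6.png',o)
E
```

```text
40.4 [0.46179676 0.21744852 0.17655315] [-0.19  5.49  9.42]
```

View pics/z6.png

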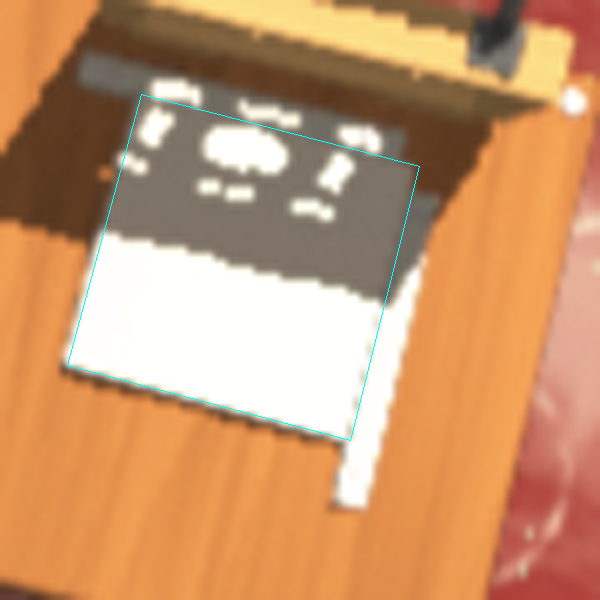

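The tile now matches the flush outline within a display pixel or two on all edges, so it is seated. I lay the mallet down.

```bash
python3 -m pendant '[[[0,0,0,0,5.5,0,1],[0,0,0,0,0,4,1],[0,0,0,0,0,3,1],[0,0,0,0,0,1.5,1],[0,0,0,0,0,0.8,1],[0,0,0,0,0,0,1],[0,0,0,0,0,0,0.5],[0,0,0,0,0,0,-0.3],[0,0,0,0,0,0,-1],[0,0,0,0,0,0,-1]]]';python3 -m pendant '[[[0,0,0,0,0,0,-1],[0,0,0,0,0,-1,-1],[0,0,0,0,0,-4,-1],[0,0,0,0,0,-5,-1],[0,0,0,1,0,-5,-1],[0,0,0,5,0,-5,-1],[0,0,0,3,-2,-5,1],[0,0,0,0,-5,0,1],[0,0,0,0,-5,0,1],[0,0,0,0,-5,0,1]]]'; python3 -c "
from h import *
where();tcp()"
```

```text
time: 41.95
tcp_pos: [0.472, 0.2694, 0.0833]
tool_rot: [[-0.98, 0.201, 0.001], [0.201, 0.98, 0.0], [-0.001, 0.001, -1.0]]
contact_force: [-0.1, 1.1, 0.2]
width: 0.881
time: 43.2
tcp_pos: [0.3543, 0.1184, 0.3279]
tool_rot: [[-0.98, 0.2, 0.001], [0.2, 0.98, 0.0], [-0.001, 0.001, -1.0]]
contact_force: [0.3, -1.1, -0.6]
width: 0.142
t 43.2 TCP in jig mm [[-220.3  223.9]] z 0.3279 F jig [ 0.4 -1.1 -0.6]
t 43.2 tcp [0.3543 0.1184 0.3279] R [[-0.98, 0.2, 0.001], [0.2, 0.98, 0.0], [-0.001, 0.001, -1.0]] F [ 0.3 -1.1 -0.6] w 0.142 q [ 0.32 -0.03 -0.26  1.34 -0.    0.52]
```

Now the frame. I align to the jig, tilt the closed fingers 35° forward and shift over to the bar's middle line.

```bash
python3 -m pendant '[[[0,0,-4.6,0,0,0,1],[0,-8.8,0,0,-2,0,1],[0,-8.8,0,0,-4,0,1],[0,-8.7,0,0,-4,0,1],[0,-8.7,0,0,-4,0,1],[0,0,0,0,-4,0,1],[0,0,0,0,-4,0,1],[0,0,0,0,-1,0,1],[0,0,0,0,0,0,1],[0,0,0,0,0,0,1]]]' 60
cat > f.py <<'E'
from h import *
J=np.load('p.npy')[0]
d=np.array([np.sin(np.radians(35)),-np.cos(np.radians(35))]);nb=np.array([d[1],-d[0]])
def B(a): return np.array([.104-.199*np.cos(a)+.028*np.sin(a),.034+.199*np.sin(a)+.028*np.cos(a)])
def tgt(a,gap=0,back=0,s=.062): return B(a)-(s+back)*d-(.017+gap)*nb
def dpose(p):
    s=state();g=w([[p[0],-.005,p[1]]],J)[0];return (np.array(s['tool_rot']).T@(g-s['tcp_pos'])*100).round(2)
E
python3 -c "
from f import *
where();tcp();print(dpose(tgt(1.345,.010,.07)),dpose(tgt(1.345,.010,0)))"
```

```text
time: 44.45
tcp_pos: [0.327, -0.1078, 0.3273]
tool_rot: [[-0.813, 0.122, 0.569], [0.1, 0.993, -0.07], [-0.574, 0.0, -0.819]]
contact_force: [-0.8, 0.2, 0.2]
width: 0.002
t 44.45 TCP in jig mm [[-219.9   -4. ]] z 0.3273 F jig [-0.8  0.1  0.2]
t 44.45 tcp [ 0.327  -0.1078  0.3273] R [[-0.813, 0.122, 0.569], [0.1, 0.993, -0.07], [-0.574, 0.0, -0.819]] F [-0.8  0.2  0.2] w 0.002 q [-0.44 -0.46 -0.71  0.73  0.18 -0.26]
[-22.48  -0.1   12.01] [-22.48  -0.1   19.01]
```

```bash
python3 -m pendant '[[[0,0,0,-3.8,0,2,1],[0,0,0,-3.8,0,2,1],[0,0,0,-3.8,0,2,1],[0,0,0,-3.8,0,2,1],[0,0,0,-3.8,0,2,1],[0,0,0,-3.5,-0.1,2,1],[0,0,0,0,0,0,1],[0,0,0,0,0,2,1],[0,0,0,0,0,2,1],[0,0,0,0,0,0,1]]]'
python3 - <<'E'
from f import *
where();print(dpose(tgt(1.345,.010,0)))
import cv2
im=eyes.read_camera('scene')[:,:,::-1]
cv2.imwrite('pics/f1.png',cv2.resize(im[60:200,220:360],(600,600),interpolation=cv2.INTER_CUBIC))
E
```

```text
time: 45.7
tcp_pos: [0.6002, -0.1415, 0.3234]
tool_rot: [[-0.815, 0.12, 0.567], [0.099, 0.993, -0.068], [-0.571, 0.001, -0.821]]
contact_force: [0.6, 0.4, -0.8]
width: 0.001
t 45.7 TCP in jig mm [[55.4 -4. ]] z 0.3234 F jig [ 0.5  0.5 -0.8]
[-0.16 -0.1   2.9 ]
```

View pics/f1.png

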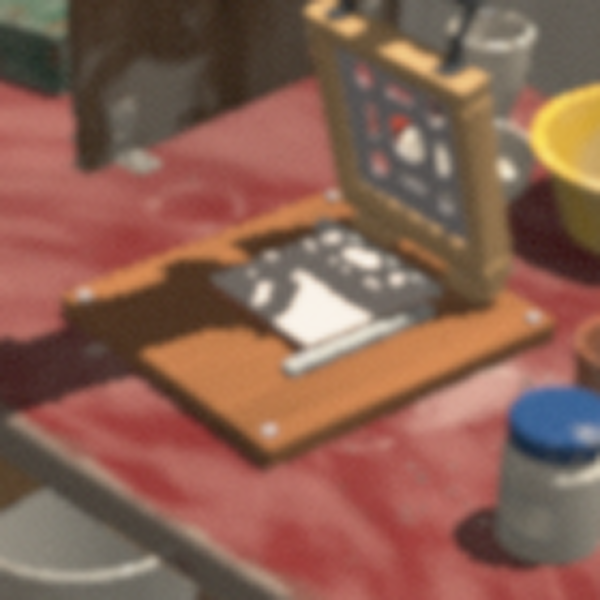

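The scene crop shows the tile seated, with the frame still raised; the gripper is above the crop. That was picture 12, so I go on by force and numbers. I insert and feel for the bar.

```bash
python3 -m pendant '[[[0,0,0,-0.1,0,1.5,1],[0,0,0,0,0,1.4,1],[0,0,0,0,0,0,1],[0,0,0,0.3,0,0,1],[0,0,0,0.3,0,0,1],[0,0,0,0.3,0,0,1],[0,0,0,0.3,0,0,1],[0,0,0,0.3,0,0,1],[0,0,0,0,0,0,1],[0,0,0,0,0,0,1]]]'
python3 - <<'E'
from f import *
where()
for a in np.arange(1.35,0.8,-.1): print(round(a,2),dpose(tgt(a)))
E
```

```text
time: 47.0
tcp_pos: [0.6071, -0.1439, 0.295]
tool_rot: [[-0.811, 0.122, 0.572], [0.1, 0.993, -0.071], [-0.577, -0.0, -0.817]]
contact_force: [1.6, -0.2, 4.7]
width: 0.0
t 47.0 TCP in jig mm [[62.5 -5.6]] z 0.295 F jig [1.6 0.  4.7]
1.35 [-0.28  0.06  0.22]
1.25 [ 1.49  0.06 -0.72]
1.15 [ 3.36  0.06 -1.47]
1.05 [ 5.29  0.06 -2.03]
0.95 [ 7.26  0.06 -2.4 ]
0.85 [ 9.26  0.06 -2.56]
```

Contact comes with about 5 N, where predicted. I follow the bar's arc.

```bash
python3 -m pendant '[[[0,0,0,0.9,0,-0.45,1],[0,0,0,0.9,0,-0.45,1],[0,0,0,0.95,0,-0.38,1],[0,0,0,0.95,0,-0.37,1],[0,0,0,0.95,0,-0.28,1],[0,0,0,0.95,0,-0.28,1],[0,0,0,1,0,-0.19,1],[0,0,0,1,0,-0.18,1],[0,0,0,1,0,-0.08,1],[0,0,0,1,0,-0.08,1]]]'
python3 - <<'E'
from f import *
where()
p=None
for a in np.arange(.85,0.3,-.1): print(round(a,2),dpose(tgt(a)))
E
```

```text
time: 48.25
tcp_pos: [0.5117, -0.1321, 0.26]
tool_rot: [[-0.813, 0.122, 0.569], [0.1, 0.992, -0.07], [-0.573, 0.0, -0.82]]
contact_force: [2.6, -1.7, 0.3]
width: -0.001
t 48.25 TCP in jig mm [[-33.6  -5.5]] z 0.26 F jig [ 2.8 -1.3  0.3]
0.85 [-0.61  0.05  0.11]
0.75 [1.4  0.05 0.16]
0.65 [3.4  0.05 0.4 ]
0.55 [5.36 0.05 0.84]
0.45 [7.26 0.05 1.47]
0.35 [9.1  0.05 2.29]
```

```bash
python3 -m pendant '[[[0,0,0,1,0,0.04,1],[0,0,0,1,0,0.08,1],[0,0,0,1,0,0.12,1],[0,0,0,1,0,0.15,1],[0,0,0,0.98,0,0.2,1],[0,0,0,0.98,0,0.24,1],[0,0,0,0.95,0,0.3,1],[0,0,0,0.95,0,0.34,1],[0,0,0,0.92,0,0.4,1],[0,0,0,0.92,0,0.42,1]]]'
python3 - <<'E'
from f import *
where()
for a in (.35,.3,.25,.2,.15,.1,.05,0,-.02): print(round(a,2),dpose(tgt(a)))
E
```

```text
time: 49.5
tcp_pos: [0.4465, -0.1241, 0.1858]
tool_rot: [[-0.813, 0.122, 0.569], [0.1, 0.992, -0.07], [-0.574, -0.0, -0.819]]
contact_force: [4.6, -1.6, 0.2]
width: 0.001
t 49.5 TCP in jig mm [[-99.3  -5.5]] z 0.1858 F jig [ 4.7 -1.   0.2]
0.35 [-0.54  0.05 -0.02]
0.3 [0.34 0.05 0.46]
0.25 [1.2  0.05 0.98]
0.2 [2.03 0.05 1.54]
0.15 [2.84 0.05 2.15]
0.1 [3.61 0.05 2.79]
0.05 [4.35 0.05 3.47]
0 [5.05 0.05 4.19]
-0.02 [5.32 0.05 4.49]
```

```bash
python3 -m pendant '[[[0,0,0,0.5,0,0.3,1],[0,0,0,0.5,0,0.32,1],[0,0,0,0.49,0,0.33,1],[0,0,0,0.48,0,0.35,1],[0,0,0,0.47,0,0.36,1],[0,0,0,0.46,0,0.37,1],[0,0,0,0.45,0,0.38,1],[0,0,0,0.44,0,0.39,1],[0,0,0,0.43,0,0.4,1],[0,0,0,0.42,0,0.4,1]]]'
python3 - <<'E'
from f import *
where()
for a in (.1,.05,0,-.02): print(round(a,2),dpose(tgt(a)))
E
```

```text
time: 50.75
tcp_pos: [0.4293, -0.1219, 0.1298]
tool_rot: [[-0.813, 0.122, 0.569], [0.1, 0.992, -0.07], [-0.574, 0.0, -0.819]]
contact_force: [0.7, -0.2, 1.5]
width: 0.001
t 50.75 TCP in jig mm [[-116.6   -5.5]] z 0.1298 F jig [ 0.7 -0.2  1.5]
0.1 [-1.02  0.05 -0.81]
0.05 [-0.28  0.05 -0.13]
0 [0.42 0.05 0.59]
-0.02 [0.69 0.05 0.89]
```

```bash
python3 -m pendant '[[[0,0,0,0.2,0,0.15,1],[0,0,0,0.2,0,0.15,1],[0,0,0,0.2,0,0.15,1],[0,0,0,0.2,0,0.15,1],[0,0,0,0.15,0,0,1],[0,0,0,0.15,0,0,1],[0,0,0,0,0,0,1],[0,0,0,0,0,0,1],[0,0,0,0,0,0,1],[0,0,0,0,0,0,1]]]'
python3 - <<'E'
from f import *
where()
for a in (0,): print(round(a,2),dpose(tgt(a)))
E
```

```text
time: 52.0
tcp_pos: [0.4288, -0.1224, 0.1229]
tool_rot: [[-0.807, 0.121, 0.579], [0.098, 0.993, -0.071], [-0.583, -0.001, -0.812]]
contact_force: [12.4, -0.1, 10.1]
width: -0.003
t 52.0 TCP in jig mm [[-117.   -6.]] z 0.1229 F jig [12.3  1.4 10.1]
0 [-0.01  0.1   0.05]
```

The push stops firmly (16 N along the finger normal) exactly at the computed shut pose. I retreat and check in the image numerically.

```bash
python3 -m pendant '[[[0,0,0,-0.6,0,0,1],[0,0,0,-0.6,0,0,1],[0,0,0,0,0,-2,1],[0,0,0,0,0,-3,1],[0,0,0,0,0,-4,1],[0,0,0,0,0,-4,1],[0,0,0,2,0,-4,1],[0,0,0,2,4,-2,1],[0,0,0,0,4,0,1],[0,0,0,0,4,0,1]]]';python3 -m pendant '[[[0,0,0,0,5,0,1],[0,0,0,0,5,0,1],[0,0,0,0,5,0,1],[0,0,0,0,0,0,1],[0,0,0,0,0,0,1],[0,0,0,0,0,0,1],[0,0,0,0,0,0,1],[0,0,0,0,0,0,1],[0,0,0,0,0,0,1],[0,0,0,0,0,0,1]]]' >/dev/null
python3 - <<'E'
from f import *
import cv2
from scipy.ndimage import map_coordinates
tcp()
raw={n:np.mean([eyes.read_camera(n).astype(float) for _ in range(4)],0) for n in('top','scene')}
for n,im in raw.items(): cv2.imwrite(f'pics/end_{n}.png',im[:,:,::-1].astype('uint8'))
ys=np.linspace(-.045,.035,30)
for n in raw:
  g=raw[n].mean(2)
  print(n)
  for a in np.arange(-.06,.2,.02):
    b=B(a);uv=proj(w([[b[0],y,b[1]] for y in ys],J),n)
    print(round(a,2),uv.mean(0).round(1),round(map_coordinates(g,[uv[:,1],uv[:,0]],order=1).mean(),1))
E
```

```text
time: 53.25
tcp_pos: [0.3055, 0.0012, 0.2579]
tool_rot: [[-0.814, 0.125, 0.567], [0.102, 0.992, -0.071], [-0.571, -0.0, -0.821]]
contact_force: [1.8, -1.1, 0.3]
width: -0.002
t 54.5 tcp [0.324  0.1317 0.2578] R [[-0.817, 0.124, 0.563], [0.102, 0.992, -0.07], [-0.567, 0.0, -0.824]] F [-0.1  0.2  0.4] w 0.001 q [ 0.66 -0.32 -0.81  0.63 -0.41  0.68]
top
-0.06 [312.6 245.9] 90.6
-0.04 [312.7 245.5] 90.7
-0.02 [312.9 245.1] 96.8
0.0 [313.  244.7] 106.1
0.02 [313.2 244.2] 113.5
0.04 [313.3 243.7] 116.3
0.06 [313.5 243.2] 115.6
0.08 [313.7 242.6] 116.8
0.1 [313.9 242. ] 126.2
0.12 [314.1 241.4] 137.8
0.14 [314.4 240.7] 145.4
0.16 [314.6 240. ] 147.5
0.18 [314.8 239.3] 147.3
scene
-0.06 [265.1 132.9] 97.9
-0.04 [265.2 131.7] 72.3
-0.02 [265.2 130.4] 63.8
0.0 [265.4 129.1] 75.9
0.02 [265.5 127.8] 89.8
0.04 [265.7 126.5] 93.5
0.06 [265.8 125.1] 103.5
0.08 [266.1 123.8] 141.7
0.1 [266.3 122.5] 174.0
0.12 [266.5 121.1] 178.5
0.14 [266.8 119.8] 171.1
0.16 [267.1 118.4] 163.5
0.18 [267.4 117.1] 158.7
```

The bar shows darkest at about −0.02 to 0 rad in the scene camera, so the frame is shut. A final numeric check of the bystanders and mallet, then I hand in.

Run:
```python
from h import *
import cv2
a=cv2.imread('pics/top_raw.png').astype(int);b=cv2.imread('pics/end_top.png').astype(int)
for n,(x,y,z) in dict(jar=(.49,-.396,.05),cup=(.606,-.353,.04),tin=(.686,.333,.03)).items():
    u,v=proj([[x,y,z]])[0].astype(int); print(n,'mean diff',np.abs(a-b)[v-18:v+18,u-18:u+18].mean().round(1))
m=proj([[.55,.255,.05],[.47,.27,.025],[.372,.29,.025]]).astype(int)
print('mallet px (head,handle,end) BGR',[b[v-1:v+2,u-1:u+2].mean((0,1)).round().tolist() for u,v in m])
print(state()['contact_force'])
from plant import sign_off
print(sign_off())
```

```text
jar mean diff 2.3
cup mean diff 2.3
tin mean diff 2.4
mallet px (head,handle,end) BGR [[79.0, 90.0, 173.0], [122.0, 211.0, 250.0], [123.0, 160.0, 205.0]]
[0.42684145 0.30797865 0.19827038]
the job is handed in; nothing more can be done
None
```

The tile is flush in the corner, the mallet is back on the bench left of the jig, and the stencil frame is shut over the tile. I handed the job in at about 55 s on the robot's clock, and no verdict was reported.

**What I did:** I took the mallet by its handle and nudged the tile with the head in +x, then −y, then +x again. A close look showed the tile still turned about 0.04 rad, although the push forces had looked good. I had already laid the mallet down by then, so I picked it up again, nudged nearer the tile's far-left and near-left corners, and laid it back. Then I hooked the pull bar with closed fingers and swung the frame down. Contact forces read 3–5 N on the way and 16 N at the final stop.

**Last checks:**
- **Tile:** before the frame closed, it matched the flush outline within a pixel or two of the enlarged view on all edges.
- **Frame:** the scene camera puts the bar at about −0.02 to 0 rad, and the stop was exactly at the computed shut pose. The top camera gave no clear minimum, so it neither confirms nor contradicts this.
- **Jar, cup and tin:** image differences from the start are about 2 grey levels, so they have not moved.
- **Mallet:** the handle colour is where I laid it, but my sample point for the head hit red bench instead. The guessed point was probably just off the block. I did not follow this up, and my picture views were used up, so the head's final position is not confirmed by image.
- **Gripper and tile:** the gripper was kept clear of the tile throughout, by planned distance and not by a separate check.

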